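Unbolt the square-covered crate under the shoe shelf

TASK

Two teal crates stand among the shoe things, each with its melamine cover held by a barrel bolt. Unbolt the one with the square cover: lift the bolt's round handle up out of its notch, draw the bolt all the way back from the edge, and let go. Leave the narrow crate bolted, and do not knock over or shift the little wooden candlestick ornament on the square cover.

Things in the scene. Friction and masses are not known exactly. Their poses are not given: they have to be found in the camera images.
- square_knob (a point): Centre of the 22 mm steel ball on the bolt handle of the crate with the square 300 mm cover (fixed; top 112 mm above table). x: level, along the bolt, the way it is drawn. y: along the 8 mm stem, out from the bolt's axis, which lies 48 mm from the ball's centre and 22 mm above the cover. At rest the stem is 15 degrees above level; it swings up about that axis by at most 66, drops if let go.
- square_bolt (a joint): Slide of that bolt (14 mm steel bar), m: 0 home in the keeper on the crate's front edge, 0.05 drawn to the stop; rubs 1.5 N. A guard 31 mm high, 12 to 20 mm out from its axis, blocks it after 5 mm until the handle is raised over 30 degrees from rest (45 to 50 is safe). Straps: 36 mm high, 14 mm out. Cover clear 60 mm along the bolt either side of the ball.
- narrow_bolt (a joint): Slide of a like bolt on the other crate (fixed, 300 x 170 mm, oblong cover), m: 0 home, 0.05 drawn. To be left home.
- ornament: Turned wooden ornament shaped like a short candlestick, 80 mm tall, 46 mm across its foot, loose on the square cover 105 to 140 mm from the ball, on the side to which the handle points. Origin: centre of its underside, z up.

How it is judged:
On the way:
1. the square crate's bolt handle is lifted clear of its notch with the bolt still home (angle between square_knob's own y axis and vertical below 0.87 rad and value of joint square_bolt below 0.015 m), for 0.02 s.
At the end, for the whole second after the job is handed in: The square crate's bolt is drawn back by more than 36 mm of its 50 mm and at rest (handle anywhere); the narrow crate's bolt is still home (less than 12 mm drawn); the ornament stands upright (within 11 degrees) and within 30 mm of where it was (value of joint square_bolt above 0.036 m and not (velocity of joint square_bolt above 0.01 m/s) and not (velocity of joint square_bolt below -0.01 m/s) and value of joint narrow_bolt below 0.012 m and angle between ornament's own z axis and vertical below 0.2 rad and distance of ornament from where it was at the start of the episode below 0.03 m); the robot touches nothing.
It fails at once if the narrow crate's bolt is drawn (value of joint narrow_bolt above 0.012 m).
It fails at once if the ornament is knocked over or shifted by more than 30 mm (angle between ornament's own z axis and vertical above 0.5 rad or distance of ornament from where it was at the start of the episode above 0.03 m).
It also fails if it takes over 32 s, if anything falls off the work surface, if the arm or the gripper's body presses on something with over 40 N, if the wrist force passes 120 N, or if a joint passes its speed limit or range.

ROBOT

A 6-joint arm with a two-finger parallel gripper is mounted at the origin on the work surface. World frame = base frame: x ahead of the robot, y to its left, z up, the work surface at z = 0. Lengths are in m, angles in rad, forces in N, time in s.
With the tool pointing down it reaches from about 0.4 to 0.925 m from the base axis. Payload 3.4 kg.
Tool frame: the origin (TCP) lies between the finger pads; the fingertips stand 14 mm ahead of it and the grasp point (between the pads) lies 5 mm behind it; z points along the fingers, y is the line along which they close (so a half turn about z gives the same grasp; the last joint's range is limited). The gripper opens to 85 mm and grips with 20 to 120 N. Pads are 22 mm wide; open, the fingers measure 114 mm over their backs; the gripper's body (76 mm by 85 mm) begins 54 mm behind the grasp point. The pads swing forward as they close: fully open they stand 13 mm farther back than shut.
Start: joints at [1.095, 0.307, 1.506, -0, 1.328, -0.073], TCP at [0.225, 0.529, 0.245] pointing down, gripper open.
Joint ranges: [-3.12, 3.12], [-1.05, 2.28], [0.14, 2.33], [-1.42, 4.57], [0.1, 2.73], [-2.68, 2.68]. Speed limits (rad/s): [2.57, 2.57, 3.14, 3.14, 3.14, 3.14].

INTERFACE

Orientations are given as a rotation vector (axis times angle).
In Python, from workcell import env gives the robot as it stands.
- The arm moves only by the shell command python3 drive.py 'ROWS' [FORCE]. ROWS is a JSON object whose key "rows" holds a list of rows, 1 to 12 of them, each of 7 numbers: dx, dy, dz in shares of the most that a row can go, 1 being 62.5 mm, then a rotation vector rx, ry, rz in units of 0.1 rad, then the finger opening in m; each row shifts and turns the commanded pose from where the row before left it, along the tool's axes as they then stand; what a row does not reach is not made up. A row lasts 1/8 s, in which the tool goes at most 0.0625 m and 0.188 rad, less where a joint would pass 70% of its speed; a pose out of reach is approached as far as the arm can. The fingers move at their own pace and stop on an object; FORCE is the grip in N (left out, the last holds). Time passes only in rows, so rows that do not move let the fingers close. It prints the time, the measured TCP pose, the force, the opening and the grip force at its end. Input that does not fit is refused with a message, and nothing moves.
- env.observe(): the state, without advancing time (a new reading comes with each control period).
- env.capture(name): name is "side" or "top"; returns the picture (480x640x3 uint8, blue, green, red); there is no depth.
- env.camera_info(name): a dict with "fx", "fy", "cx", "cy" (pixels), "dist_coeffs" ([k1, k2, p1, p2, k3] as OpenCV has them; the pictures are not rectified), "R" (3x3) and "t" (3): a world point X has camera coordinates R X + t. Camera axes: x right, y down, z forward; pixel columns grow to the right and rows downward; lengths in m; the calibration is good to about 2 mm. A picture is of the moment at which its call begins. camera_info takes no time and is no camera call.
- env.sign_off(): hands the job in; it is judged then, once.
The state is a dict: "clock": time; "q": joint angles; "joint_vel": joint speeds; "joint_torque": joint torques, N m; "tool_pos": TCP position; "eef_rot": TCP orientation; "wrist_force": force on the tool from outside, world axes, zero at the start; "wrist_torque": the same for the moment, N m; "width": finger opening in m; "grip_force": force on a finger pad.
Only numpy, scipy, OpenCV 4.12 (cv2) and the standard library are available. Lean on these libraries where they do the work, as an engineer would, in place of code of your own. Each camera call takes 0.05 s, during which the arm holds its last target. There are 200 camera calls.

## Working session

There is one attempt and no reset: what is moved stays moved. The work goes in short steps, Python scripts to look and compute and a shell command to move; the robot and the scene stay as the last step left them, time stands still between calls to the robot, and variables do not carry over. Pictures are saved under pics/ and viewed, at most 10 in all, crops included, and the job is handed in when it is done.

```bash
ls; mkdir -p pics; python3 - <<'E'
from workcell import env
import cv2
for n in("side","top"):
    cv2.imwrite(f"pics/{n}0.png",env.capture(n)); c=env.camera_info(n); print(n,c)
s=env.observe(); print(s)
E
```

```text
drive.py
pics
workcell.py
side {'fx': 484.25066541510387, 'fy': 484.25066541510387, 'cx': 318.2462939830995, 'cy': 247.0857068366639, 'dist_coeffs': array([-0.0287864,  0.       ,  0.       ,  0.       ,  0.       ]), 'R': array([[ 0.74905896, -0.66219164,  0.02032003],
       [-0.35423828, -0.42624968, -0.83236197],
       [ 0.55984454,  0.61629006, -0.55385977]]), 't': array([-0.36358855,  0.33737402,  0.85046433])}
top {'fx': 510.87816844623944, 'fy': 510.87816844623944, 'cx': 326.89395376308863, 'cy': 244.7821816213769, 'dist_coeffs': array([-0.11009963,  0.        ,  0.        ,  0.        ,  0.        ]), 'R': array([[ 0.02699449, -0.99950972,  0.01586217],
       [-0.98590437, -0.02924137, -0.16473465],
       [ 0.16511772, -0.01119166, -0.98621037]]), 't': array([-0.00527997,  0.54841046,  1.08462018])}
{'clock': 0.1, 'q': array([ 1.09446587e+00,  3.07497017e-01,  1.50751161e+00,  3.07122283e-05,
        1.32841781e+00, -7.35170825e-02]), 'joint_vel': array([-2.35522720e-05, -5.72079343e-04, -1.71876375e-03, -1.84342249e-03,
        3.47485797e-05,  5.31808457e-04]), 'joint_torque': array([-3.66406930e-04, -4.58528244e+01, -2.52608085e+01, -2.14770375e-04,
        5.55852108e-03, -4.85902774e-05]), 'tool_pos': array([0.22515596, 0.52844454, 0.24448556]), 'eef_rot': array([-6.28374459e-01, -3.07756956e+00,  2.75915989e-03]), 'wrist_force': array([-0.5541495 , -0.18102529, -0.51945338]), 'wrist_torque': array([-0.01196013,  0.02663733, -0.0226511 ]), 'grip_force': 0.0, 'width': 0.0852255946394969}
```

View pics/side0.png

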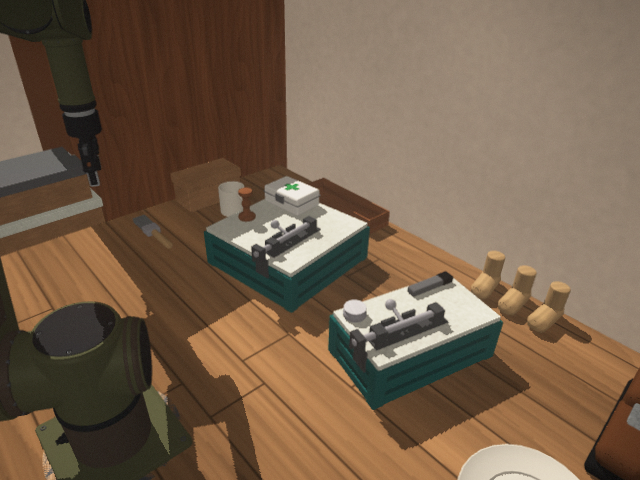

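View pics/top0.png

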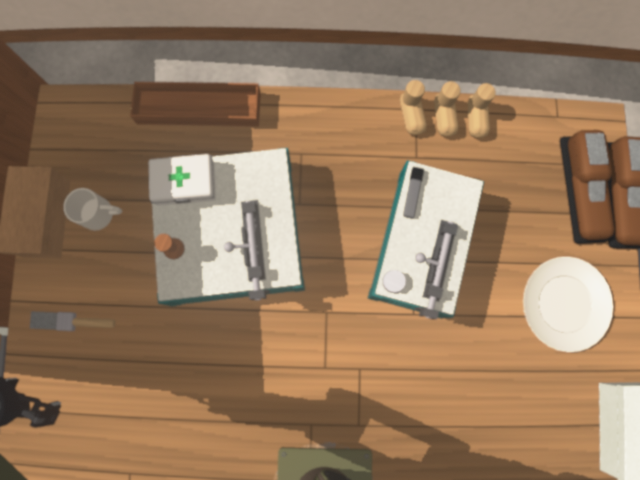

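Side: the square crate is at the upper left, with its knob near (275,225) and the ornament near (246,205). Top: its knob is near (229,247), the bolt runs from (250,205) to (258,295), and the ornament is near (165,243). The narrow crate is on the right. Next I'll enlarge both views around the square bolt.

```bash
python3 - <<'E'
import cv2,numpy as np
a=cv2.imread("pics/side0.png")[170:280,200:340]; b=cv2.imread("pics/top0.png")[190:310,145:305]
f=lambda i:cv2.resize(i,(400*1,int(400*i.shape[0]/i.shape[1])),interpolation=cv2.INTER_CUBIC)
A,B=f(a),f(b);h=max(len(A),len(B))
p=lambda i:np.vstack([i,np.zeros((h-len(i),400,3),np.uint8)])
cv2.imwrite("pics/crop0.png",np.hstack([p(A),p(B)]))
E
```

```text
(no output)
```

View pics/crop0.png

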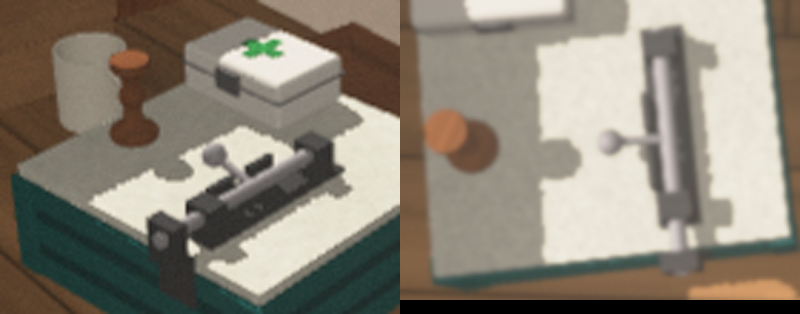

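The crop shows the ball at about (274.9,224.3) in side and (229,246.8) in top. The bolt bar runs from (248,214) to (253,268) in top. The ornament's top is at about (163,242).

```bash
cat > h.py <<'E'
import cv2,numpy as np
from workcell import env
def ci(n):
    c=env.camera_info(n); return np.array([[c["fx"],0,c["cx"]],[0,c["fy"],c["cy"]],[0,0,1]]),c["dist_coeffs"],c["R"],c["t"]
def und(n,p): K,d,R,t=ci(n); return cv2.undistortPoints(np.array(p,float).reshape(-1,1,2),K,d)[:,0]
def plane(n,p,z):
    K,d,R,t=ci(n); C=-R.T@t; D=np.c_[und(n,p),np.ones(len(np.reshape(p,(-1,2))))]@R
    return C+D*((z-C[2])/D[:,2])[:,None]
def tri(ps,pt):
    P=[np.c_[ci(n)[2],ci(n)[3]] for n in("side","top")]
    X=cv2.triangulatePoints(P[0],P[1],und("side",ps).T,und("top",pt).T); X=(X[:3]/X[3]).T
    return X
def proj(n,X): K,d,R,t=ci(n); return cv2.projectPoints(np.array(X,float).reshape(-1,1,3),cv2.Rodrigues(R)[0],t,K,d)[0][:,0]
E
python3 - <<'E'
from h import *
np.set_printoptions(precision=4,suppress=True)
# ball refine: pixels differing from cover (darker than cover, brighter than shadow/black), local
for n,(u,v),r in(("side",(275,224.3),5),("top",(229,246.8),7)):
    im=cv2.imread(f"pics/{n}0.png"); u0,v0=int(u),int(v); print(n); print(im[v0-7:v0+8,u0-8:u0+9].mean(2).astype(int))
B=tri([274.9,224.3],[229,246.8]);print("ball",B,proj("side",B),proj("top",B))
im=cv2.imread("pics/top0.png")
print("boltline",plane("top",[[248.2,214],[253,268]],.134))
o=tri([[246,190.5]],[[162.9,242]]);print("orn top",o)
print("orn foot side",plane("side",[[247,217]],.112))
# cover corners top view
hsv=cv2.cvtColor(im,cv2.COLOR_BGR2HSV); m=((hsv[...,1]<60)&(hsv[...,2]>70)).astype(np.uint8)
m[:,:140]=0;m[:,310:]=0;m[:140]=0;m[310:]=0
c=max(cv2.findContours(m,cv2.RETR_EXTERNAL,cv2.CHAIN_APPROX_NONE)[0],key=cv2.contourArea)
r=cv2.minAreaRect(c); b=cv2.boxPoints(r);W=plane("top",b,.112);print(b,W,np.linalg.norm(W-np.roll(W,1,0),axis=1))
E
```

```text
side
[[119 123 121 121 120 122 121 121 122 137 173 172 186 220 220 220 221]
 [120 121 120 118 118 120 116 134 174 191 224 221 221 221 221 221 221]
 [123 120 121 119 119 123 143 177 213 218 220 223 223 221 219 218 218]
 [119 123 122 139 170 157 179 192 182 179 191 212 223 222 220 217 220]
 [123 138 176 186 207 184 174 162 148 141 135 174 222 224 222 220 223]
 [177 191 223 216 176 159 147 137 131 121 109 138 208 224 224 222 221]
 [223 223 223 202 142 133 125 121 116 106 102 113 170 223 224 224 223]
 [222 221 217 181 119 113 109 112 111 104 100 104 156 222 222 222 220]
 [224 223 221 195 109 102 103 108 107 105  99 111 166 216 221 222 219]
 [221 222 221 207 127  95 102 106 102 103 100 117 170 195 215 225 223]
 [221 218 220 210 177 134 107 103  97  99 110 111 144 158 189 217 224]
 [200 219 220 219 216 200 170 144 147 167 164 120 118 138 158 186 213]
 [154 220 220 219 221 221 218 203 206 219 213 177 137 118 134 156 180]
 [152 220 220 222 220 221 220 220 219 220 219 217 189 124 107 129 149]
 [184 220 221 222 219 218 220 222 223 223 218 195 173 119  84  99 121]]
top
[[223 223 224 225 225 225
[... 756 characters left out ...]
 [226 224 221 212 197 180 166 154 143 138 145 167 198 217 223 224 226]
 [225 225 223 220 211 195 177 163 157 162 180 201 216 224 226 227 227]
 [227 226 225 224 222 216 206 195 193 200 208 217 223 226 228 228 228]
 [227 227 227 227 227 225 222 219 217 218 219 223 225 227 228 228 227]]
ball [[0.5224 0.2084 0.1436]] [[274.648  224.3152]] [[229.1845 246.5557]]
boltline [[0.5929 0.1749 0.134 ]
 [0.4815 0.1593 0.134 ]]
orn top [[0.5218 0.3295 0.1889]]
orn foot side [[0.52   0.3275 0.112 ]]
[[145.6638 157.7141]
 [292.6735 145.8345]
 [304.7518 295.3029]
 [157.7421 307.1825]] [[0.7169 0.4089 0.112 ]
 [0.7514 0.0907 0.112 ]
 [0.431  0.0535 0.112 ]
 [0.3969 0.3552 0.112 ]] [0.3245 0.3201 0.3225 0.3036]
```

```bash
cat >> h.py <<'E'
from scipy.spatial.transform import Rotation as Ro
np.set_printoptions(precision=4,suppress=True)
yaw=np.radians(7)
d=np.array([np.cos(yaw),np.sin(yaw),0]);out=np.array([-d[1],d[0],0]);up=np.array([0,0,1.])
def to(target):
    s=env.observe();R=Ro.from_rotvec(s["eef_rot"]);print("tcp",s["tool_pos"],"tool delta",R.inv().apply(target-s["tool_pos"]),"F",s["wrist_force"],"w",s["width"])
E
python3 - <<'E'
from h import *
B=tri([274.5,224.0],[228.6,246.5])[0];print("ball",B)
s=env.observe();R=Ro.from_rotvec(s["eef_rot"]);print(R.as_matrix())
for y in(d,-d):
    T=np.c_[np.cross(y,-up),y,-up];print("rot",(R.inv()*Ro.from_matrix(T)).as_rotvec())
to(np.array([*B[:2],.30]))
E
```

```text
ball [0.5226 0.2095 0.144 ]
[[-0.92    0.392  -0.0009]
 [ 0.392   0.92   -0.0016]
 [ 0.0002 -0.0018 -1.    ]]
rot [-0.0017  0.0008  1.0458]
rot [-0.0009 -0.002  -2.0958]
tcp [0.2252 0.5284 0.2445] tool delta [-0.3987 -0.177  -0.0553] F [-0.5541 -0.181  -0.5195] w 0.0852255946394969
```
Check joint 6: with the rotation +1.05 about tool z (down): q6 = ? q1 decreases 0.71 (tool yaw about world decreasing 0.71 = about tool z +0.71). Need +1.05 tot so q6 changes by ~0.33. Great.

The manual's scale: shifts go in shares of 62.5 mm and turns go in units of 0.1 rad. Converting my numbers, -0.04 m is -0.64, -0.0177 m is -0.2832.

```bash
python3 drive.py '{"rows":[[0, 0, -0.88, 0, 0, 0, 0.085], [-0.64, -0.2832, 0, 0, 0, 0, 0.06], [-0.64, -0.2832, 0, 0, 0, 0, 0.06], [-0.64, -0.2832, 0, 0, 0, 0, 0.06], [-0.64, -0.2832, 0, 0, 0, 0, 0.06], [-0.64, -0.2832, 0, 0, 0, 0, 0.06], [-0.64, -0.2832, 0, 0, 0, 0, 0.06], [-0.64, -0.2832, 0, 0, 0, 0, 0.06], [-0.64, -0.2832, 0, 0, 0, 0, 0.06], [-0.64, -0.2832, 0, 0, 0, 0, 0.06], [-0.6192, -0.2832, 0, 0, 0, 0, 0.06]]}' 30
python3 drive.py '{"rows":[[0, 0, 0, 0, 0, 1.5, 0.05], [0, 0, 0, 0, 0, 1.5, 0.05], [0, 0, 0, 0, 0, 1.5, 0.05], [0, 0, 0, 0, 0, 1.5, 0.05], [0, 0, 0, 0, 0, 1.5, 0.05], [0, 0, 0, 0, 0, 1.5, 0.05], [0, 0, 0, 0, 0, 1.46, 0.05], [0, 0, 0, 0, 0, 0, 0.05], [0, 0, 0, 0, 0, 0, 0.05]]}'
python3 - <<'E'
from h import *
s=env.observe();R=Ro.from_rotvec(s["eef_rot"]);T=np.c_[np.cross(d,-up),d,-up];print("rot",(R.inv()*Ro.from_matrix(T)).as_rotvec(),s["clock"],s["q"])
to(np.array([.5226,.2095,.141]))
E
```

```text
clock: 1.48
tool_pos: [0.5234, 0.2086, 0.2998]
eef_rot: [-0.629, -3.077, 0.001]
wrist_force: [0.5, -0.8, -0.2]
width: 0.0601
grip_force: 0.0
clock: 2.6
tool_pos: [0.5227, 0.2098, 0.3]
eef_rot: [-2.079, -2.355, 0.001]
wrist_force: [0.9, -0.6, 0.2]
width: 0.0503
grip_force: 0.0
rot [-0.0006  0.0001  0.0022] 2.6 [ 0.3067  0.2538  1.4433 -0.      1.4452  0.1824]
tcp [0.5227 0.2098 0.3   ] tool delta [-0.0003  0.      0.159 ] F [ 0.9309 -0.6279  0.237 ] w 0.05031274114959202
```

In the tool's units: 0.04 m is 0.64, 0.03 m is 0.48.

```bash
python3 drive.py '{"rows":[[0, 0, 0.64, 0, 0, 0, 0.05], [0, 0, 0.64, 0, 0, 0, 0.05], [0, 0, 0.48, 0, 0, 0, 0.05], [0, 0, 0.32, 0, 0, 0, 0.05], [0, 0, 0.24, 0, 0, 0, 0.05], [0, 0, 0.208, 0, 0, 0, 0.05], [0, 0, 0, 0, 0, 0, 0.05], [0, 0, 0, 0, 0, 0, 0.05]]}'
python3 - <<'E'
from h import *
a=env.capture("side")[120:270,190:360]; b=env.capture("top")[180:300,155:305]
f=lambda i:cv2.resize(i,(400,int(400*i.shape[0]/i.shape[1])),interpolation=cv2.INTER_CUBIC)
A,B=f(a),f(b);h=max(len(A),len(B))
p=lambda i:np.vstack([i,np.zeros((h-len(i),400,3),np.uint8)])
cv2.imwrite("pics/crop1.png",np.hstack([p(A),p(B)]))
E
```

```text
clock: 3.6
tool_pos: [0.5234, 0.21, 0.1429]
eef_rot: [2.081, 2.352, 0.002]
wrist_force: [0.5, 0.5, -1.1]
width: 0.0501
grip_force: 0.0
```

View pics/crop1.png

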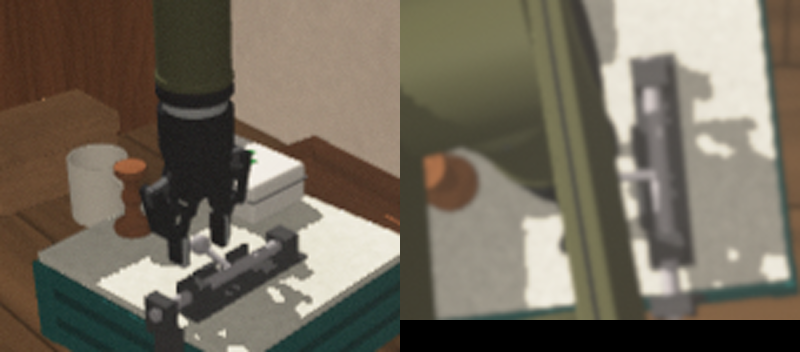

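The side view (crop ~(200,243)) shows the ball between the two open fingers, and the ornament is untouched. Closing now.

```bash
python3 drive.py '{"rows":[[0, 0, 0, 0, 0, 0, 0.035], [0, 0, 0, 0, 0, 0, 0.028], [0, 0, 0, 0, 0, 0, 0.015], [0, 0, 0, 0, 0, 0, 0.015], [0, 0, 0, 0, 0, 0, 0.015], [0, 0, 0, 0, 0, 0, 0.015]]}' 30
python3 - <<'E'
from h import *
to(np.array([.5226,.2095,.143]))
p=lambda e:48e-3*(np.cos(np.radians(e))*out+np.sin(np.radians(e))*up)
R=Ro.from_rotvec(env.observe()["eef_rot"])
E=[15,20,25,30,35,40,45,50,55,60,62]
for a,b in zip(E,E[1:]):print(a,b,R.inv().apply(p(b)-p(a)))
E
```

```text
clock: 4.45
tool_pos: [0.5228, 0.2099, 0.1426]
eef_rot: [2.082, 2.353, 0.0]
wrist_force: [-1.4, 0.4, 5.1]
width: 0.02
grip_force: 29.3
tcp [0.5228 0.2099 0.1426] tool delta [-0.0004 -0.0003 -0.0004] F [-1.4409  0.3803  5.1432] w 0.020011792717184538
15 20 [-0.0013  0.     -0.004 ]
20 25 [-0.0016  0.     -0.0039]
25 30 [-0.0019  0.     -0.0037]
30 35 [-0.0022  0.     -0.0035]
35 40 [-0.0025  0.     -0.0033]
40 45 [-0.0028  0.     -0.0031]
45 50 [-0.0031  0.     -0.0028]
50 55 [-0.0033  0.     -0.0025]
55 60 [-0.0035  0.     -0.0023]
60 62 [-0.0015  0.     -0.0008]
```

In the tool's units: -0.004 m is -0.064, -0.0039 m is -0.0624.

```bash
python3 drive.py '{"rows":[[-0.0208, 0, -0.064, 0, 0, 0, 0.015], [-0.0256, 0, -0.0624, 0, 0, 0, 0.015], [-0.0304, 0, -0.0592, 0, 0, 0, 0.015], [-0.0352, 0, -0.056, 0, 0, 0, 0.015], [0, 0, 0, 0, 0, 0, 0.015]]}'
python3 drive.py '{"rows":[[-0.04, 0, -0.0528, 0, 0, 0, 0.015], [-0.0448, 0, -0.0496, 0, 0, 0, 0.015], [-0.0496, 0, -0.0448, 0, 0, 0, 0.015], [-0.0528, 0, -0.04, 0, 0, 0, 0.015], [-0.056, 0, -0.0368, 0, 0, 0, 0.015], [-0.024, 0, -0.0128, 0, 0, 0, 0.015], [0, 0, 0, 0, 0, 0, 0.015], [0, 0, 0, 0, 0, 0, 0.015]]}'
python3 - <<'E'
from h import *
s=env.observe();print(s["tool_pos"]-[.5228,.2099,.1426],s["wrist_force"],s["width"])
a=env.capture("side")[120:270,190:360]
cv2.imwrite("pics/crop2.png",cv2.resize(a,None,fx=4,fy=3.5,interpolation=cv2.INTER_CUBIC))
E
```

```text
clock: 5.08
tool_pos: [0.5238, 0.2025, 0.1576]
eef_rot: [2.082, 2.352, -0.0]
wrist_force: [0.6, 0.9, -2.8]
width: 0.0199
grip_force: 29.4
clock: 6.08
tool_pos: [0.5259, 0.1865, 0.1724]
eef_rot: [2.082, 2.352, 0.001]
wrist_force: [2.0, 1.3, -1.9]
width: 0.0202
grip_force: 29.4
[ 0.0031 -0.0234  0.0298] [ 2.0339  1.2921 -1.8789] 0.020187975623013218
```

View pics/crop2.png

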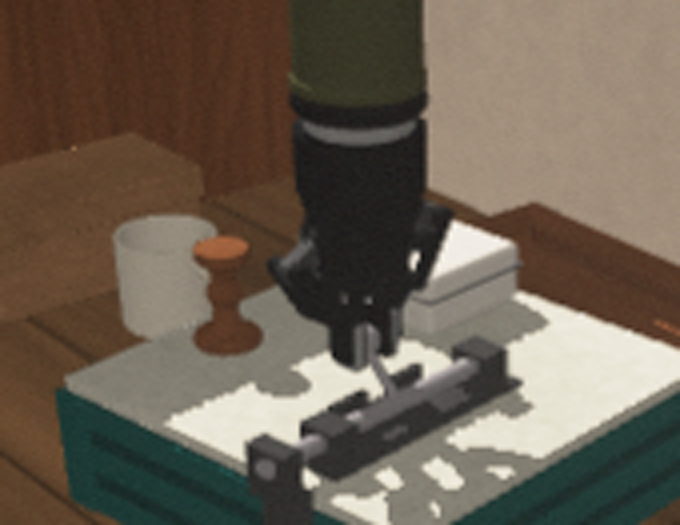

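The handle is raised with the ball in the pads (crop ~(370,345)), the stem is steep, and the forces are small. Drawing the bolt back along tool +y.

In the tool's units: 0.006 m is 0.096, 0.004 m is 0.064.

```bash
python3 drive.py '{"rows":[[0, 0.064, 0, 0, 0, 0, 0.015], [0, 0.096, 0, 0, 0, 0, 0.015], [0, 0.096, 0, 0, 0, 0, 0.015], [0, 0.096, 0, 0, 0, 0, 0.015], [0, 0, 0, 0, 0, 0, 0.015]]}'
python3 drive.py '{"rows":[[0, 0.096, 0, 0, 0, 0, 0.015], [0, 0.096, 0, 0, 0, 0, 0.015], [0, 0.096, 0, 0, 0, 0, 0.015], [0, 0.096, 0, 0, 0, 0, 0.015], [0, 0, 0, 0, 0, 0, 0.015], [0, 0, 0, 0, 0, 0, 0.015]]}'
python3 - <<'E'
from h import *
s=env.observe();print(s["tool_pos"]-[.5228,.2099,.1426],s["wrist_force"],s["width"])
a=env.capture("side")[120:270,190:360]
cv2.imwrite("pics/crop3.png",cv2.resize(a,None,fx=4,fy=3.5,interpolation=cv2.INTER_CUBIC))
E
```

```text
clock: 6.75
tool_pos: [0.5491, 0.1895, 0.1725]
eef_rot: [2.081, 2.352, 0.003]
wrist_force: [1.0, 3.9, 2.0]
width: 0.0199
grip_force: 29.6
clock: 7.5
tool_pos: [0.5724, 0.1925, 0.1728]
eef_rot: [2.081, 2.352, 0.004]
wrist_force: [-0.4, 4.7, 1.6]
width: 0.0199
grip_force: 29.7
[ 0.0496 -0.0174  0.0302] [-0.4192  4.7235  1.5933] 0.01990151232148427
```

View pics/crop3.png

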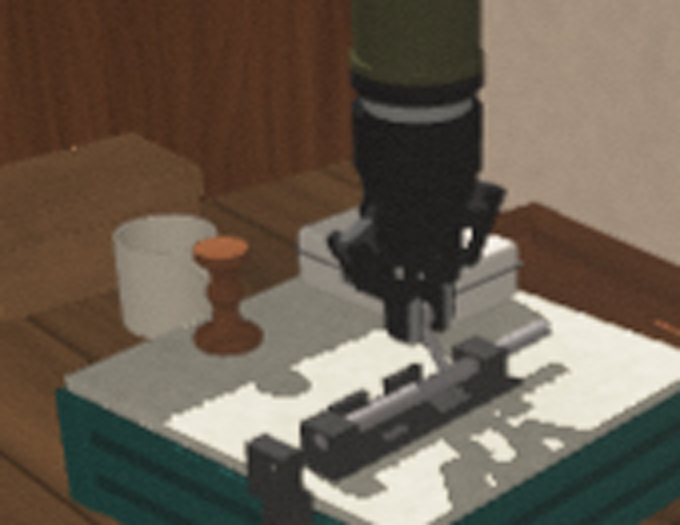

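The bolt is drawn: its end is out of the keeper and it sticks out behind the rear strap. Releasing and rising.

In the tool's units: -0.04 m is -0.64, -0.03 m is -0.48.

```bash
python3 drive.py '{"rows":[[0, 0, 0, 0, 0, 0, 0.026], [0, 0, 0, 0, 0, 0, 0.045], [0, 0, 0, 0, 0, 0, 0.045], [0, 0, 0, 0, 0, 0, 0.045], [0, 0, -0.24, 0, 0, 0, 0.045], [0, 0, -0.48, 0, 0, 0, 0.045], [0, 0, -0.48, 0, 0, 0, 0.045], [0, 0, -0.64, 0, 0, 0, 0.045], [0, 0, -0.64, 0, 0, 0, 0.045], [0, 0, 0, 0, 0, 0, 0.045], [0, 0, 0, 0, 0, 0, 0.045], [0, 0, 0, 0, 0, 0, 0.045]]}'
python3 - <<'E'
from h import *
a=env.capture("side")[120:420,190:510]
cv2.imwrite("pics/crop4.png",cv2.resize(a,None,fx=2,fy=2,interpolation=cv2.INTER_CUBIC))
E
```

```text
clock: 9.05
tool_pos: [0.5705, 0.1917, 0.3258]
eef_rot: [-2.081, -2.352, 0.004]
wrist_force: [-0.3, -0.3, -0.5]
width: 0.0454
grip_force: 0.0
```

View pics/crop4.png

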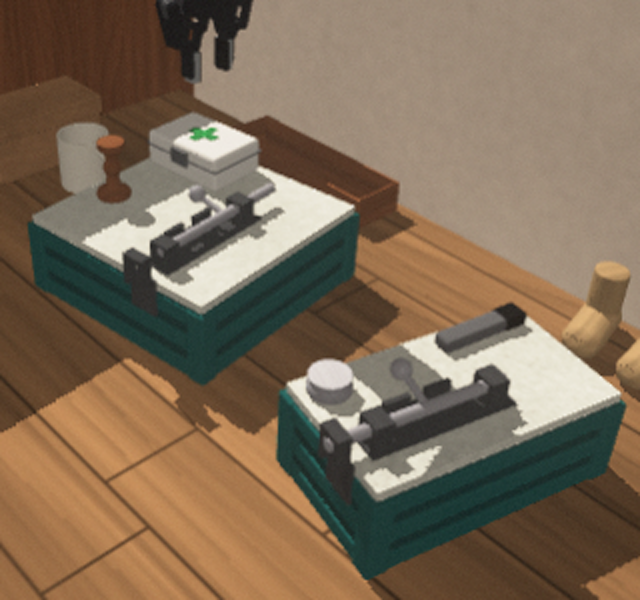

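The square crate's bolt is drawn and its knob has dropped at the rear (crop ~(200,194)). The ornament still stands, the narrow bolt is home, and the gripper is clear.

```bash
python3 -c "
from workcell import env
print(env.sign_off())"
```

```text
the job is handed in; nothing more can be done
None
```

The square crate is unbolted: I lifted the handle, drew the bolt back by about 47 mm of its 50 mm (judged from the gripper's travel) and let go. In the last picture the narrow bolt was still home and the ornament was standing in place; I handed the job in at about 9 s with the arm clear, and no verdict came back.

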